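# Set the ripening box vent to its widest hole

## Robot

A 6-joint arm with a two-finger parallel gripper is mounted at the origin on the work surface. World frame = base frame: x ahead of the robot, y to its left, z up, the work surface at z = 0. Lengths are in m, angles in rad, forces in N, time in s.
With the tool pointing down it reaches from about 0.275 to 0.825 m from the base axis. Payload 5.2 kg.
Tool frame: the origin (TCP) lies on the centre line of the jaws, within the pads' length; the fingertips stand ctrl.finger_overhang ahead of it and the grasp point (between the pads) lies 6 mm ahead of it (ctrl.finger_overhang is the distance from the TCP to the fingertips, in m); z points along the fingers, y is the line along which they close (so a half turn about z gives the same grasp; the last joint's range is limited). The gripper opens to 93 mm and grips with 3 to 60 N. Pads are 15 mm wide; open, the fingers measure 128 mm over their backs; the gripper's body (75 mm by 188 mm) begins 65 mm behind the grasp point.
Start: joints at [-1.384, 0.259, 1.535, -0, 1.348, -0.203], TCP at [0.209, -0.509, 0.222] pointing down, gripper open.
Joint ranges: [-3.14, 3.14], [-0.91, 2.08], [0.19, 2.58], [-1.22, 4.36], [0.22, 2.71], [-3.12, 3.12]. Speed limits (rad/s): [2.57, 2.57, 3.14, 3.14, 3.14, 3.14].

## Interface

Orientations are given as a rotation vector (axis times angle).
In Python, from cell import ctrl gives the robot as it stands.
- The arm moves only by the tool jog_arm, never from a script. Its argument "commands" is a list of rows, each a list of 7 numbers: the turn, a rotation vector about the tool's x, y, z each as a share of 0.08 rad, from -1 to 1, then the shift along the tool's x, y, z each as a share of 400 mm, from -1 to 1, then the closure, from 0 (fully open) to 1 (shut). In form: [[ax, ay, az, x, y, z, fingers], ...]. A call has 1 to 5 rows; each row shifts and turns the commanded pose from where the row before left it, along the tool's axes as they then stand; what a row does not reach is not made up. A row lasts 1/10 s, in which the tool goes at most 50 mm and 8.59 degrees, less where a joint would pass 70% of its speed; a pose out of reach is approached as far as the arm can. A call with a number of a shift or a turn outside -1 to 1 is refused whole. A call with a gripper value outside its range is refused whole. The fingers move at their own pace and stop on an object; "squeeze" is the grip in N (left out, the last holds). Time passes only in rows, so rows that do not move let the fingers close. It gives the time, the measured TCP pose, the force, the opening and the grip force at its end, in the units of the state.
- ctrl.read_state(): the state, without advancing time (a new reading comes with each control period).
- ctrl.get_image(name): name is "side" or "top"; returns the picture (480x640x3 uint8, red, green, blue); there is no depth.
- ctrl.calibration(name): a dict with "fx", "fy", "cx", "cy" (pixels), "extrinsics" (4x4, takes a point from camera to world coordinates). Camera axes: x right, y down, z forward; pixel columns grow to the right and rows downward; lengths in m; the calibration is good to about 2 mm. A picture is of the moment at which its call begins. calibration takes no time and is no camera call.
- ctrl.finish_job(): hands the job in; it is judged then, once.
Trained networks look in the newest picture that a camera, given by its name, has taken for a name from the list of things; names that differ only in an ending like _2 or _b are one class to them, and where a whole thing is asked for, a point or a joint stands for the part that bears it (a point fixed in the world has none). Each returns a list of dicts, best first, with "p" (0 to 1); they miss things now and then, are a little off and sometimes report something else, mostly with a low value. They report only what shows in the picture. A call takes as long as a camera call.
- ctrl.spot_in(camera, name): "rect" ([left, top, right, bottom] in pixels, round what is visible of it).
The state is a dict: "clock": time; "joint_pos": joint angles; "joint_vel": joint speeds; "joint_torque": joint torques, N m; "tcp_pos": TCP position; "tool_rot": TCP orientation; "ft_force": force on the tool from outside, world axes, zero at the start; "moment": the same for the moment, N m; "gripper_width": finger opening in m; "grasp_force": force on a finger pad.
Only numpy, scipy, OpenCV 4.12 (cv2) and the standard library are available. Lean on these libraries where they do the work, as an engineer would, in place of code of your own. Each camera call takes 0.05 s, during which the arm holds its last target. There are 200 camera calls.

## Task

Open the vent of the cheese ripening box to its widest setting: lift its steel stay off the pin on the roof, draw the shutter further open with it, and drop the last hole, the one beside the wooden knob, over the pin until the stay lies down flat; then let go. Feel for the pin gently, without bearing down hard on it, and leave the cheeses and the other things around where they are.

Things in the scene. Friction and masses are not known exactly. Their poses are not given: they have to be found in the camera images.
- hinge (a point): the shutter's upright hinge line at the left end of the box's front, at roof height, 128 in front of and 140 left of the box's middle. The wooden ripening box is 240 deep (x), 340 wide (y), 150 high, fixed to the table; its front faces the robot (its -x). This point's axes are the box's.
- shutter (a joint): opening angle (rad) of the shutter, a 14 thick wooden panel 190 long in front of the box: 0 shut (it runs from the hinge along the box's -y), growing as its free edge swings towards the robot, up to 1.3. Starts at about 0.25. Its hinge is stiff (about 0.35 N m of friction): it stays where it is left.
- pivot (a point): where the stay is pivoted on the shutter's top edge, 160 from the hinge; on the stay's underside. The stay is a flat steel bar 25 wide, 4 thick, reaching 236 from the pivot; it swivels about the upright there and lifts. Its x axis runs from pivot to knob. Holes along it at 100 and 136 (slots 26 long, 13.5 wide), 166 and 192 (round, 10.5 across). The pin starts in one of the two slots.
- stay (a joint): lift angle of the stay about its pivot (rad): 0 when it lies flat, its underside 5 above the roof; up to 0.7. It sinks under its own weight (about 0.16 kg with the knob) when not held. Resting on top of the pin with the last hole beside it, it reads about 0.05.
- last_hole (a point): centre of the last round hole (10.5 across) at the underside of the stay, 192 from the pivot
- knob (a point): centre of the upright wooden knob at the stay's free end, 222 from the pivot and 30 beyond the last hole: 22 across, 34 high, standing on the bar; this point is half-way up, 21 above the bar's underside. Its axes are those of the stay.
- pin_plate: dark steel plate 34 by 50, 4 thick, on the roof, origin at the centre of its underside; its x axis is the box's. It carries a fixed flat-topped upright steel pin, 8 across, its top 15 above the roof (10 above the underside of the flat stay). The pin is clamped in the plate's slot, not always at the centre: up to 7 either way along the plate's x, up to 2 along its y.
- blank_plate: the same plate without a pin, 36 from the pin plate along the box's x, in front of it or behind it; of no use here
- small_cheese: bystander: a small cheese wheel on the box's roof, 72 across, 34 high; origin at its underside
- hygrometer: bystander: a round white dial instrument on the roof, 60 across, 25 high; origin at its underside
- herb_cheese: bystander: a cheese wheel on the table left of the box, 120 across, 60 high; origin at its underside
- pale_cheese: bystander: a pale cheese wheel on the table right of the box, 100 across, 45 high; origin at its underside
- brine_jar: bystander: a glass jar on the table right of the box, 60 across, 90 high; origin at its underside
- rind_brush: bystander: a brush lying on the table, left; origin at its underside
- cheese_iron: bystander: a cheese iron with a T handle lying on the table, right; origin at its underside

How it is judged:
On the way:
1. the stay is lifted off its pin (value of joint stay above 0.05 rad), for 0.1 s.
At the end, for the whole second after the job is handed in: the stay lies flat (lift angle under 0.02 rad) with its last hole over the pin (hole within 11 mm of the pin plate's centre, which no other hole and no unseated stay allows), the shutter more than 0.4 rad open and at rest (value of joint stay below 0.02 rad and horizontal distance between last_hole and pin_plate below 0.011 m and value of joint shutter above 0.4 rad and velocity of joint shutter between -0.02 and 0.02 rad/s); the robot touches nothing.
It fails at once if the stay is pressed or dragged on the pin with more than 20 N (contact force between stay and pin_plate above 20 N).
It fails at once if a cheese, jar, instrument or tool standing around is shifted by more than 20 mm (distance of any of small_cheese, hygrometer, herb_cheese, pale_cheese, brine_jar, rind_brush, cheese_iron from where it was at the start of the episode above 0.02 m).
It also fails if it takes over 64 s, if anything falls off the work surface, if the arm or the gripper's body presses on something with over 40 N, if the wrist force passes 120 N, or if a joint passes its speed limit or range.

## Working session

There is one attempt and no reset: what is moved stays moved. The work goes in short steps, Python scripts to look and compute and a tool call to move; the robot and the scene stay as the last step left them, time stands still between calls to the robot, and variables do not carry over. Pictures are saved under pics/ and viewed, at most 10 in all, crops included, and the job is handed in when it is done.

Besides the shell and the picture viewer there is one more tool, called after "Request:" as a command line: name --pt "numbers of a row" for each row, then --argument value for the rest. jog_arm: Moves the arm, as the interface text tells. Its arguments: {"type":"object","properties":{"commands":{"type":"array"},"squeeze":{"type":"number"}},"required":["commands"]}

```bash
mkdir -p pics; cat > h.py <<'E'
import numpy as np, cv2
from cell import ctrl
from scipy.spatial.transform import Rotation as R
def cal(n):
    c=ctrl.calibration(n); return c,np.array(c["extrinsics"])
def ray(n,u,v,z):
    c,E=cal(n); d=E[:3,:3]@np.array([(u-c["cx"])/c["fx"],(v-c["cy"])/c["fy"],1]); o=E[:3,3]
    return o+d*(z-o[2])/d[2]
def proj(n,p):
    c,E=cal(n); q=E[:3,:3].T@(np.array(p)-E[:3,3]); return np.array([c["fx"]*q[0]/q[2]+c["cx"],c["fy"]*q[1]/q[2]+c["cy"]])
def save(n,f,crop=None,s=1):
    im=ctrl.get_image(n)[:,:,::-1]
    if crop: l,t,r,b=crop; im=im[t:b,l:r]
    cv2.imwrite("pics/"+f,cv2.resize(im,None,fx=s,fy=s,interpolation=cv2.INTER_CUBIC))
E
python3 - <<'E'
from h import *
np.set_printoptions(precision=4,suppress=True)
save("top","t0.png");save("side","s0.png")
for n in("top","side"):
    c,E=cal(n);print(n,c["fx"],c["cx"],c["cy"],E)
    for k in["hinge","shutter","pivot","stay","last_hole","knob","pin_plate","blank_plate","small_cheese","hygrometer"]:
        try: print(k,[(np.round(r["rect"]),round(r["p"],2)) for r in ctrl.spot_in(n,k)[:2]])
        except Exception as e: print(k,e)
s=ctrl.read_state();print(s["clock"],s["tcp_pos"],s["tool_rot"],ctrl.finger_overhang,s["gripper_width"])
E
```

```text
top 572.7977519672754 322.25048783836087 249.7192342850532 [[-0.0068 -0.9991  0.0422  0.4809]
 [-1.      0.007   0.003   0.0454]
 [-0.0033 -0.0422 -0.9991  1.1855]
 [ 0.      0.      0.      1.    ]]
hinge [(array([235., 156., 437., 331.]), 0.97)]
shutter [(array([270., 194., 374., 332.]), 0.88), (array([331., 198., 364., 332.]), 0.26)]
pivot [(array([333., 196., 363., 332.]), 0.59)]
stay [(array([329., 193., 366., 336.]), 0.94)]
last_hole [(array([329., 199., 364., 335.]), 0.83)]
knob [(array([332., 197., 366., 333.]), 0.8)]
pin_plate [(array([332., 243., 362., 260.]), 0.7)]
blank_plate [(array([340., 261., 363., 281.]), 0.87)]
small_cheese [(array([371., 166., 413., 210.]), 0.57), (array([330., 196., 365., 332.]), 0.23)]
hygrometer [(array([248., 186., 283., 221.]), 0.94), (array([333., 194., 364., 333.]), 0.54)]
side 551.7279203437713 309.5482556122531 244.16769826096342 [[-0.9239 -0.2442  0.2945  0.2343]
 [-0.3826  0.5801 -0.7191  0.7802]
 [ 0.0047 -0.777  -0.6294  0.788 ]
 [ 0.      0.      0.      1.    ]]
hinge [(array([214., 185., 402., 367.]), 0.84), (array([273., 178., 305., 205.]), 0.56)]
shutter [(array([269., 205., 403., 350.]), 0.81)]
pivot [(array([269., 205., 402., 248.]), 0.65)]
stay [(array([273., 205., 403., 248.]), 0.62)]
last_hole [(array([274., 203., 403., 249.]), 0.61)]
knob [(array([272., 206., 402., 248.]), 0.77)]
pin_plate [(array([313., 226., 329., 240.]), 0.58)]
blank_plate [(array([332., 226., 352., 243.]), 0.52), (array([270., 205., 404., 345.]), 0.42)]
small_cheese [(array([274., 176., 306., 206.]), 0.93), (array([260., 391., 359., 480.]), 0.51)]
hygrometer [(array([232., 248., 266., 280.]), 0.72)]
1.1 [ 0.209  -0.5087  0.2219] [ 3.0821  0.6084 -0.    ] 0.025 0.09303934119665808
```

```bash
python3 - <<'E'
import cv2
a=cv2.imread("pics/t0.png")[150:345,225:445];b=cv2.imread("pics/s0.png")[165:365,200:420]
cv2.imwrite("pics/t0c.png",cv2.resize(a,None,fx=3,fy=3,interpolation=2));cv2.imwrite("pics/s0c.png",cv2.resize(b,None,fx=3,fy=3,interpolation=2))
E
```

```text
(no output)
```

View pics/t0c.png

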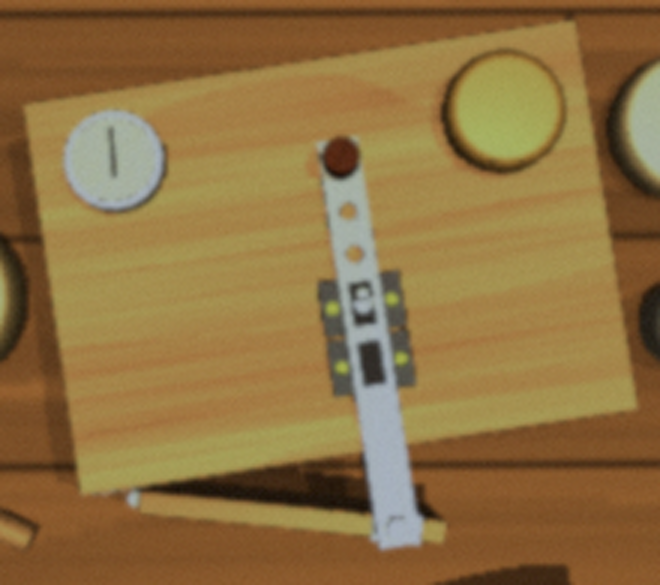

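View pics/s0c.png

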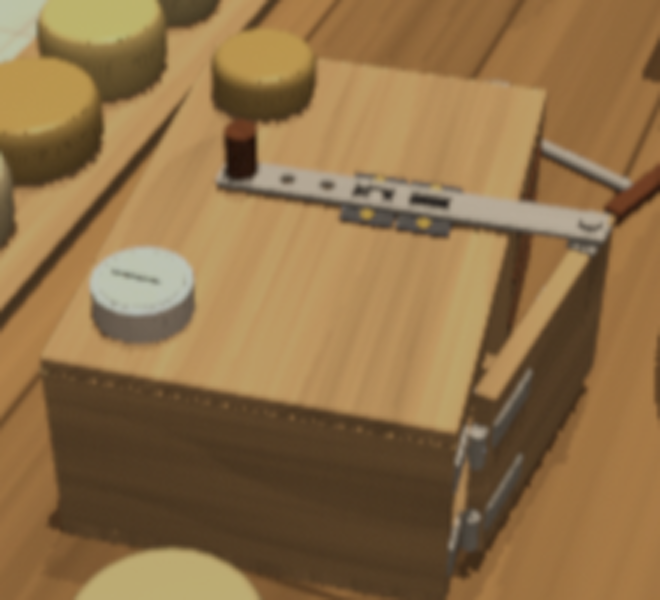

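View pics/s0.png

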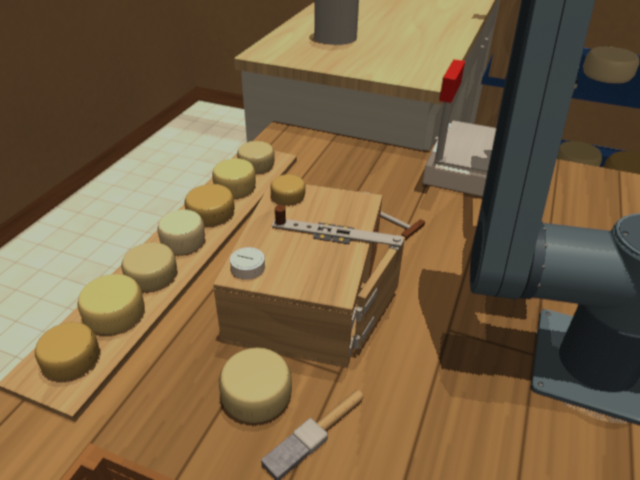

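```bash
python3 - <<'E'
from h import *
np.set_printoptions(precision=4,suppress=True)
P=lambda u,v,z:ray("top",225+(u+.5)/3-.5,150+(v+.5)/3-.5,z)
Cn=[P(25,105,.15),P(577,20,.15),P(635,407,.15),P(80,492,.15)];print(np.array(Cn))
c=np.mean(Cn,0);ex=(Cn[0]-Cn[3]+Cn[1]-Cn[2])[:2];ex/=np.hypot(*ex);ey=(Cn[0]-Cn[1]+Cn[3]-Cn[2])[:2];print("c",c,"yaw",np.arctan2(ex[1],ex[0]),np.arctan2(-ey[0],ey[1]))
kn=P(340,157,.193);h4=P(348,210,.159);h3=P(355,253,.159);s2=P(363,303,.159);s1=P(373,362,.159);pin=P(365,295,.165);pl=P(362,303,.154)
for n in("kn","h4","h3","s2","s1","pin","pl"):print(n,eval(n))
print(np.linalg.norm(kn[:2]-h4[:2]),np.linalg.norm(h4-s1))
im=np.mean([ctrl.get_image("top").astype(float) for _ in range(6)],0)[:,:,::-1]
a=im[192:292,325:367]; a=cv2.resize(a,None,fx=6,fy=6,interpolation=2)
si=np.mean([ctrl.get_image("side").astype(float) for _ in range(6)],0)[:,:,::-1]
b=cv2.resize(si[200:250,265:365],None,fx=5,fy=5,interpolation=2)
o=np.zeros((600,800,3));o[:600,:252]=a[:600];o[:250,260:760]=b
cv2.imwrite("pics/z.png",o)
E
```

```text
[[ 0.6443  0.21    0.15  ]
 [ 0.6937 -0.1252  0.15  ]
 [ 0.459  -0.1568  0.15  ]
 [ 0.4103  0.177   0.15  ]]
c [0.5518 0.0262 0.15  ] yaw 0.13694188285466835 0.14560654176651952
kn [0.6058 0.0204 0.193 ]
h4 [0.5781 0.015  0.159 ]
h3 [0.5523 0.011  0.159 ]
s2 [0.5223 0.0065 0.159 ]
s1 [0.487  0.0008 0.159 ]
pin [0.5268 0.0055 0.165 ]
pl [0.5225 0.0069 0.154 ]
0.02817279135942883 0.09221035171537982[ WARN:0@13.115] global loadsave.cpp:1063 imwrite_ Unsupported depth image for selected encoder is fallbacked to CV_8U.
```

View pics/z.png

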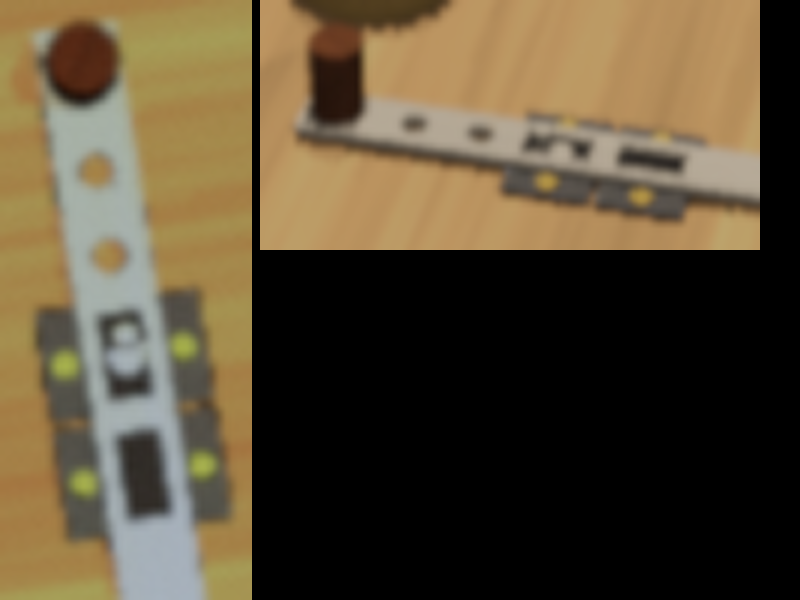

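```bash
python3 - <<'E'
from h import *
T=lambda u,v:(325+(u+.5)/6-.5,192+(v+.5)/6-.5)
for nm,u,v,z in[("pinA",126,334,.165),("pinAbase",126,334,.155),("B",127,358,.165),("Bbase",127,358,.155),("slot",125,354,.159),("h4",97,170,.159),("h3",110,256,.159),("s1",144,474,.159),("knobtop",83,62,.193)]:
    p=ray("top",*T(u,v),z);q=proj("side",p)
    print(nm,p.round(4),((q[0]-265)*5+260).round(),((q[1]-200)*5).round())
im=cv2.imread("pics/s0.png")[212:242,305:365]
cv2.imwrite("pics/z2.png",cv2.resize(im,None,fx=12,fy=12,interpolation=2))
E
```

```text
pinA [0.5282 0.0068 0.165 ] 540.0 124.0
pinAbase [0.5286 0.0064 0.155 ] 539.0 144.0
B [0.521  0.0066 0.165 ] 558.0 128.0
Bbase [0.5214 0.0062 0.155 ] 557.0 148.0
slot [0.5225 0.0069 0.159 ] 554.0 140.0
h4 [0.5777 0.0148 0.159 ] 410.0 118.0
h3 [0.5518 0.0112 0.159 ] 477.0 128.0
s1 [0.4866 0.0016 0.159 ] 648.0 155.0
knobtop [0.6059 0.0196 0.193 ] 335.0 34.0
```

View pics/z2.png

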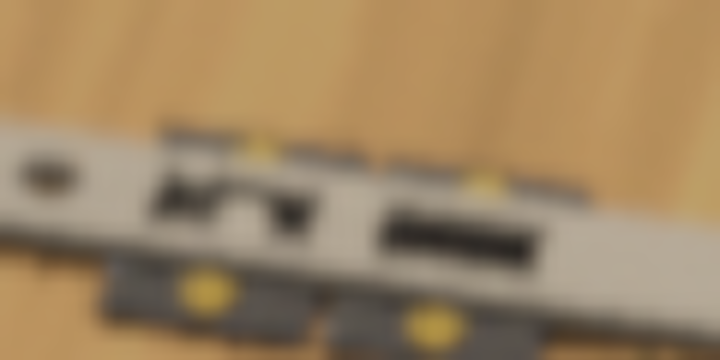

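```bash
cat >> h.py <<'E'
import json,sys
np.set_printoptions(precision=4,suppress=True)
HN=np.array([.4056,.1469]); PIN=np.array([.5282,.0068]); YB=.14
def pivot(th): a=YB-np.pi/2-th; return HN+.1602*np.array([np.cos(a),np.sin(a)])
def pose(p,yaw,phi=0.):
    # tool x along stay, z down, tilted with lift phi
    d=np.array([np.cos(yaw),np.sin(yaw),0]);z=np.array([0,0,1.])
    x=np.cos(phi)*d+np.sin(phi)*z; n=-np.sin(phi)*d+np.cos(phi)*z
    return np.array(p,float),np.c_[x,np.cross(-n,x),-n]
def knob_pose(th,yaw,phi,h,off=(0,0,0)):
    # TCP h above the underside on knob axis
    c,s=np.cos(phi),np.sin(phi); r=.222*c-h*s
    pv=pivot(th); return pose(np.array([pv[0]+r*np.cos(yaw),pv[1]+r*np.sin(yaw),.155+.222*s+h*c])+np.array(off),yaw,phi)
def getcmd():
    try: d=json.load(open("cmd.json"));return np.array(d["p"]),np.array(d["R"])
    except Exception: s=ctrl.read_state();return np.array(s["tcp_pos"]),R.from_rotvec(s["tool_rot"]).as_matrix()
def rows(targets,f,write=True):
    p,Q=getcmd();out=[]
    for t,n in targets:
        p0,Q0=p.copy(),Q.copy();w=R.from_matrix(Q0.T@t[1]).as_rotvec()
        for i in range(1,n+1):
            pi=p0+(t[0]-p0)*i/n;Qi=Q0@R.from_rotvec(w*i/n).as_matrix()
            a=np.round(R.from_matrix(Q.T@Qi).as_rotvec()/.08,2); s=np.round(Q.T@(pi-p)/.4,4)
            out.append([*a.tolist(),*s.tolist(),f]); p=p+Q@(s*.4);Q=Q@R.from_rotvec(a*.08).as_matrix()
    for i in range(0,len(out),5): print(str([[float(x)+0. for x in r] for r in out[i:i+5]]).replace(" ",""))
    print("expect",p,R.from_matrix(Q).as_rotvec())
    if write: json.dump(dict(p=p.tolist(),R=Q.tolist()),open("cmd.json","w"))
E
python3 - <<'E'
from h import *
from scipy.optimize import brentq
th=brentq(lambda t:np.linalg.norm(pivot(t)-PIN)-.192,.3,1.2);d=PIN-pivot(th);print("th",th,"yaw",np.arctan2(d[1],d[0]),pivot(th),"knob",pivot(th)+d*.222/.192)
rows([(pose((.3,-.4,.30),.2),4),(pose((.606,.0195,.30),.144),12),(pose((.606,.0195,.189),.144),4)],.55)
E
```

```text
th 0.587714482592686 yaw 0.022452444372534408 [0.3362 0.0025] knob [0.5582 0.0075]
[[0.0,0.0,0.59,0.0784,-0.0413,-0.0488,0.55],[0.0,0.0,0.6,0.0765,-0.0449,-0.0489,0.55],[0.0,0.0,0.59,0.0741,-0.0485,-0.0488,0.55],[0.0,0.0,0.59,0.0718,-0.052,-0.0489,0.55],[0.0,0.0,0.06,0.0799,-0.073,0.0,0.55]]
[[0.0,0.0,0.06,0.0795,-0.0733,0.0,0.55],[0.0,0.0,0.06,0.0791,-0.0738,0.0,0.55],[0.0,0.0,0.05,0.0788,-0.0741,0.0,0.55],[0.0,0.0,0.06,0.0785,-0.0744,0.0,0.55],[0.0,0.0,0.06,0.0782,-0.0748,0.0,0.55]]
[[0.0,0.0,0.06,0.0777,-0.0752,0.0,0.55],[0.0,0.0,0.06,0.0775,-0.0755,0.0,0.55],[0.0,0.0,0.06,0.077,-0.0759,0.0,0.55],[0.0,0.0,0.06,0.0767,-0.0763,0.0,0.55],[0.0,0.0,0.05,0.0763,-0.0767,0.0,0.55]]
[[0.0,0.0,0.06,0.0761,-0.0769,0.0,0.55],[0.0,0.0,0.0,0.0,0.0,0.0694,0.55],[0.0,0.0,0.0,0.0,0.0,0.0693,0.55],[0.0,0.0,0.0,0.0,0.0,0.0694,0.55],[0.0,0.0,0.0,0.0,0.0,0.0694,0.55]]
expect [0.606  0.0195 0.189 ] [-3.1334 -0.2263  0.0001]
```

Request:
jog_arm --pt "0 0 0.59 0.078 -0.041 -0.049 0.55" --pt "0 0 0.6 0.077 -0.045 -0.049 0.55" --pt "0 0 0.59 0.074 -0.049 -0.049 0.55" --pt "0 0 0.59 0.072 -0.052 -0.049 0.55" --pt "0 0 0.06 0.08 -0.073 0 0.55" --squeeze 20

```text
clock: 2.2
tcp_pos: [0.3269, -0.3655, 0.3032]
tool_rot: [3.122, 0.302, 0.003]
ft_force: [0.3, -0.1, 0.5]
gripper_width: 0.0578
grasp_force: 0.0
```

Request:
jog_arm --pt "0 0 0.06 0.08 -0.073 0 0.55" --pt "0 0 0.06 0.079 -0.074 0 0.55" --pt "0 0 0.05 0.079 -0.074 0 0.55" --pt "0 0 0.06 0.079 -0.074 0 0.55" --pt "0 0 0.06 0.078 -0.075 0 0.55"

```text
clock: 2.7
tcp_pos: [0.4543, -0.1886, 0.3005]
tool_rot: [3.13, 0.27, 0.001]
ft_force: [0.1, -0.0, -0.3]
gripper_width: 0.042
grasp_force: 0.0
```

Request:
jog_arm --pt "0 0 0.06 0.078 -0.075 0 0.55" --pt "0 0 0.06 0.077 -0.076 0 0.55" --pt "0 0 0.06 0.077 -0.076 0 0.55" --pt "0 0 0.06 0.077 -0.076 0 0.55" --pt "0 0 0.05 0.076 -0.077 0 0.55"

```text
clock: 3.2
tcp_pos: [0.5817, -0.0136, 0.3003]
tool_rot: [3.133, 0.234, 0.0]
ft_force: [0.0, -1.1, 0.5]
gripper_width: 0.0419
grasp_force: 0.0
```

Request:
jog_arm --pt "0 0 0.06 0.076 -0.077 0 0.55" --pt "0 0 0 0 0 0 0.55"

```text
clock: 3.4
tcp_pos: [0.6082, 0.0241, 0.2993]
tool_rot: [-3.131, -0.234, -0.0]
ft_force: [-0.1, -0.5, 0.1]
gripper_width: 0.0419
grasp_force: 0.0
```

```bash
rm -f cmd.json; python3 - <<'E'
from h import *
rows([(pose((.606,.0195,.24),.144),3),(pose((.606,.0195,.1885),.144),2)],.55,0)
E
```

```text
[[-0.01,0.0,0.02,-0.0024,0.0036,0.0494,0.55],[-0.01,0.0,0.02,-0.0025,0.0037,0.0494,0.55],[0.0,0.0,0.02,-0.0024,0.0035,0.0494,0.55],[0.0,0.0,0.0,0.0,0.0,0.0644,0.55],[0.0,0.0,0.0,0.0,0.0001,0.0643,0.55]]
expect [0.606  0.0195 0.1885] [-3.133  -0.2265 -0.0004]
```

Request:
jog_arm --pt "-0.01 0 0.02 -0.0025 0.0036 0.0494 0.55" --pt "-0.01 0 0.02 -0.0025 0.0036 0.0494 0.55" --pt "0 0 0.02 -0.0025 0.0036 0.0494 0.55" --pt "0 0 0 0 0 0.064 0.55" --pt "0 0 0 0 0 0.064 0.55"

```text
clock: 3.9
tcp_pos: [0.6037, 0.0139, 0.1892]
tool_rot: [3.132, 0.218, 0.001]
ft_force: [0.1, 0.2, -1.0]
gripper_width: 0.0418
grasp_force: 0.0
```

Request:
jog_arm --pt "0 0 0 0 0 0 0.8" --pt "0 0 0 0 0 0 1" --pt "0 0 0 0 0 0 1" --pt "0 0 0 0 0 0 1" --pt "0 0 0 0 0 0 1" --squeeze 20

```text
clock: 4.4
tcp_pos: [0.6049, 0.0147, 0.1912]
tool_rot: [3.132, 0.219, 0.005]
ft_force: [0.2, -0.6, 0.3]
gripper_width: 0.0197
grasp_force: 20.0
```

```bash
python3 - <<'E'
from h import *
s=ctrl.read_state();print(s["clock"],np.array(s["tcp_pos"]),np.array(s["ft_force"]),s["grasp_force"])
h=s["tcp_pos"][2]-.155
import math
T0=knob_pose(.252,.144,0,h);print("model",T0[0])
off=np.array(s["tcp_pos"])-T0[0]
rows([(knob_pose(.252,.144,.07,h,off),5),(knob_pose(.252,.144,.13,h,off),5)],1,0)
E
```

```text
4.4 [0.6049 0.0147 0.1912] [ 0.1549 -0.605   0.2985] 20.000568695693346
model [0.6074 0.0196 0.1912]
[[0.01,0.17,-0.01,-0.0015,0.0,-0.0077,1.0],[0.0,0.17,-0.01,-0.0014,0.0,-0.0078,1.0],[0.01,0.16,-0.01,-0.0013,0.0001,-0.0077,1.0],[0.01,0.17,-0.02,-0.0012,0.0,-0.0078,1.0],[0.0,0.17,-0.01,-0.0011,0.0,-0.0078,1.0]]
[[0.0,0.15,0.0,-0.0013,0.0,-0.0066,1.0],[0.0,0.15,0.0,-0.0012,0.0,-0.0067,1.0],[0.0,0.15,0.0,-0.0011,0.0,-0.0066,1.0],[0.0,0.15,0.0,-0.0011,0.0,-0.0067,1.0],[0.0,0.15,0.0,-0.001,0.0,-0.0067,1.0]]
expect [0.5984 0.0138 0.2197] [-3.1177 -0.2253 -0.2028]
```

```bash
python3 - <<'E'
from h import *
s=ctrl.read_state();
a=ctrl.get_image("top")[190:340,300:420,::-1];b=ctrl.get_image("side")[150:270,240:420,::-1]
o=np.zeros((600,800,3),np.uint8);a=cv2.resize(a,None,fx=2.6,fy=2.6,interpolation=2);b=cv2.resize(b,None,fx=2.6,fy=2.6,interpolation=2)
o[:a.shape[0],:a.shape[1]]=a;o[:b.shape[0],320:320+b.shape[1]]=b
cv2.imwrite("pics/g.png",o)
s=ctrl.read_state();print(s["clock"],np.array(s["tcp_pos"]),s["tool_rot"],s["gripper_width"],np.array(s["ft_force"]),s["moment"])
E
```

```text
4.5 [0.6049 0.0149 0.1908] [3.1319 0.2188 0.0042] 0.019300272306394327 [1.0923 0.4861 0.3293] [ 0.05   -0.3368  0.002 ]
```

View pics/g.png

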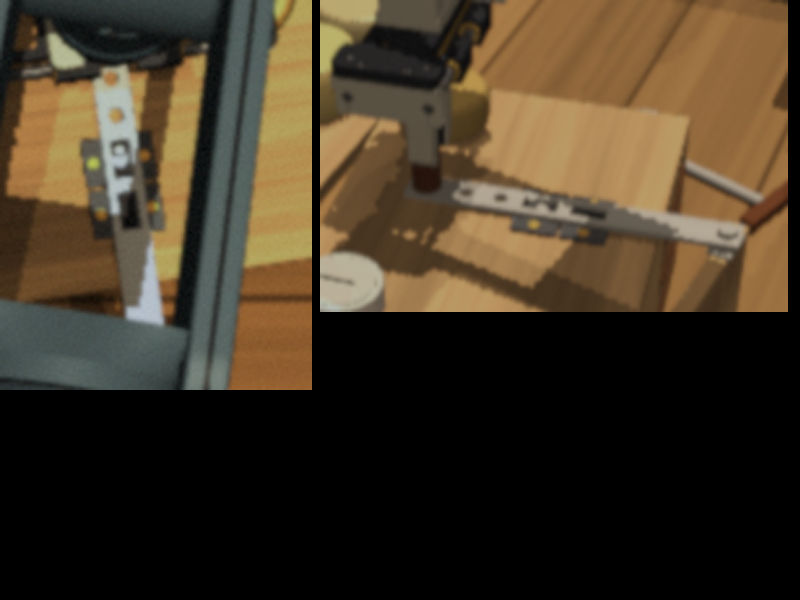

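Request:
jog_arm --pt "0 0.17 0 -0.0015 0 -0.0077 1" --pt "0 0.17 0 -0.0014 0 -0.0078 1" --pt "0 0.17 0 -0.0013 0 -0.0077 1" --squeeze 25

```text
clock: 4.8
tcp_pos: [0.6024, 0.0147, 0.1994]
tool_rot: [-3.132, -0.219, -0.067]
ft_force: [1.7, 0.2, -1.4]
gripper_width: 0.0192
grasp_force: 25.0
```

Request:
jog_arm --pt "0 0.17 0 -0.0012 0 -0.0078 1" --pt "0 0.17 0 -0.0011 0 -0.0078 1" --pt "0 0.15 0 -0.0013 0 -0.0066 1" --pt "0 0.15 0 -0.0012 0 -0.0067 1" --pt "0 0 0 0 0 0 1"

```text
clock: 5.3
tcp_pos: [0.5994, 0.0143, 0.211]
tool_rot: [-3.126, -0.218, -0.146]
ft_force: [1.9, -0.5, -1.2]
gripper_width: 0.0194
grasp_force: 25.0
```

```bash
cat >> h.py <<'E'
OFF=np.array([-.0015,-.0018,0]);H=.0358
def path(a,b,n,phi0,phi1):
    return [(knob_pose(a[0]+(b[0]-a[0])*k/n,a[1]+(b[1]-a[1])*k/n,phi0+(phi1-phi0)*k/n,H,OFF),1) for k in range(1,n+1)]
E
python3 - <<'E'
from h import *
s=ctrl.read_state();print(np.array(s["tcp_pos"]),s["tool_rot"])
print(knob_pose(.252,.133,.09,H,OFF)[0])
rows([(knob_pose(.252,.133,.13,H,OFF),4)]+path((.252,.133),(.588,.0225),16,.13,.11),1,0)
E
```

```text
[0.5994 0.0143 0.211 ] [-3.1259 -0.2182 -0.1456]
[0.6022 0.0148 0.2106]
[[0.0,0.12,0.02,0.0007,-0.0001,-0.0051,1.0],[0.01,0.11,0.02,0.0008,-0.0001,-0.0051,1.0],[0.0,0.12,0.02,0.0008,-0.0001,-0.0051,1.0],[0.0,0.11,0.02,0.0009,-0.0001,-0.0051,1.0],[-0.01,-0.01,0.09,-0.008,0.0016,-0.0004,1.0]]
[[-0.01,-0.02,0.08,-0.0079,0.0015,-0.0003,1.0],[-0.01,-0.01,0.09,-0.0079,0.0013,-0.0004,1.0],[-0.01,-0.02,0.08,-0.0079,0.0013,-0.0003,1.0],[-0.01,-0.02,0.09,-0.0079,0.0012,-0.0003,1.0],[-0.01,-0.01,0.08,-0.0078,0.001,-0.0003,1.0]]
[[-0.01,-0.02,0.09,-0.0077,0.0009,-0.0002,1.0],[-0.01,-0.01,0.09,-0.0078,0.0008,-0.0003,1.0],[-0.01,-0.02,0.08,-0.0077,0.0007,-0.0003,1.0],[-0.01,-0.01,0.09,-0.0076,0.0006,-0.0002,1.0],[-0.01,-0.02,0.08,-0.0076,0.0005,-0.0002,1.0]]
[[-0.01,-0.01,0.09,-0.0076,0.0004,-0.0002,1.0],[-0.01,-0.02,0.08,-0.0075,0.0003,-0.0002,1.0],[-0.01,-0.02,0.09,-0.0075,0.0001,-0.0002,1.0],[-0.01,-0.01,0.09,-0.0074,0.0001,-0.0001,1.0],[-0.01,-0.02,0.08,-0.0073,0.0,-0.0002,1.0]]
expect [0.5514 0.0056 0.215 ] [-3.1353 -0.0355 -0.1723]
```

Request:
jog_arm --pt "0 0.12 0 -0.001 0 -0.005 1" --pt "0 0.12 0 -0.001 0 -0.005 1" --pt "0 0.12 0 -0.001 0 -0.005 1" --pt "0 0.12 0.02 -0.001 0 -0.005 1" --pt "-0.01 -0.01 0.09 -0.008 0.0016 -0.0004 1"

```text
clock: 5.8
tcp_pos: [0.5944, 0.0129, 0.2186]
tool_rot: [-3.121, -0.204, -0.205]
ft_force: [3.7, 0.6, 0.5]
gripper_width: 0.0196
grasp_force: 25.0
```

Request:
jog_arm --pt "-0.01 -0.02 0.08 -0.008 0.0015 -0.0003 1" --pt "-0.01 -0.01 0.09 -0.008 0.0013 -0.0003 1" --pt "-0.01 -0.02 0.08 -0.008 0.0013 -0.0003 1" --pt "-0.01 -0.02 0.09 -0.008 0.0012 -0.0003 1" --pt "-0.01 -0.01 0.08 -0.008 0.001 -0.0003 1"

```text
clock: 6.3
tcp_pos: [0.5784, 0.0085, 0.2165]
tool_rot: [-3.127, -0.15, -0.193]
ft_force: [3.1, 0.4, -0.3]
gripper_width: 0.0191
grasp_force: 25.0
```

Request:
jog_arm --pt "-0.01 -0.02 0.09 -0.0077 0.001 -0.0003 1" --pt "-0.01 -0.01 0.09 -0.0077 0.0008 -0.0003 1" --pt "-0.01 -0.02 0.08 -0.0077 0.0007 -0.0003 1" --pt "-0.01 -0.01 0.09 -0.0077 0.0006 -0.0003 1" --pt "0 0 0 0 0 0 1"

```text
clock: 6.8
tcp_pos: [0.5658, 0.0063, 0.2154]
tool_rot: [-3.131, -0.107, -0.184]
ft_force: [1.2, 0.2, 0.0]
gripper_width: 0.019
grasp_force: 25.0
```

```bash
sed -i 's/^OFF=.*/OFF=np.array([-.0028,-.0018,0]);H=.0358/' h.py; python3 - <<'E'
from h import *
s=ctrl.read_state();print(np.array(s["tcp_pos"]),s["tool_rot"])
rows([(knob_pose(.588,.0225,.11,H,OFF),5)],1,0)
E
```

```text
[0.5658 0.0063 0.2154] [-3.131  -0.1069 -0.1841]
[[-0.01,-0.02,0.11,-0.0078,-0.0002,-0.0007,1.0],[-0.01,-0.02,0.12,-0.0079,-0.0001,-0.0007,1.0],[-0.01,-0.02,0.11,-0.0078,-0.0001,-0.0007,1.0],[-0.02,-0.01,0.12,-0.0078,0.0001,-0.0007,1.0],[-0.01,-0.02,0.11,-0.0078,0.0001,-0.0006,1.0]]
expect [0.5501 0.0056 0.2149] [-3.1356 -0.0351 -0.1731]
```

Request:
jog_arm --pt "-0.01 -0.02 0.11 -0.0078 0 -0.0005 1" --pt "-0.01 -0.02 0.12 -0.0078 0 -0.0005 1" --pt "-0.01 -0.02 0.11 -0.0078 0 -0.0005 1" --pt "-0.01 -0.02 0.12 -0.0078 0 -0.0005 1" --pt "-0.01 -0.02 0.11 -0.0078 0 -0.0005 1"

```text
clock: 7.3
tcp_pos: [0.5507, 0.0054, 0.2147]
tool_rot: [-3.135, -0.035, -0.173]
ft_force: [2.4, -0.1, 0.6]
gripper_width: 0.0192
grasp_force: 25.0
```

```bash
python3 - <<'E'
from h import *
im=np.mean([ctrl.get_image("top").astype(float) for _ in range(4)],0)[:,:,::-1].astype(np.uint8)
a=cv2.resize(im[205:305,310:380],None,fx=6,fy=6,interpolation=2)
b=ctrl.get_image("side")[180:260,270:440,::-1];b=cv2.resize(b,None,fx=2.2,fy=2.2,interpolation=2)
o=np.zeros((600,800,3),np.uint8);o[:600,:420]=a;o[:b.shape[0],425:425+b.shape[1]]=b[:,:375]
cv2.imwrite("pics/p.png",o)
s=ctrl.read_state();print(s["clock"],np.array(s["tcp_pos"]),s["tool_rot"],np.array(s["ft_force"]))
E
```

```text
7.55 [0.5502 0.0055 0.2144] [-3.1349 -0.0359 -0.1709] [ 0.9021  0.0752 -0.4998]
```

View pics/p.png

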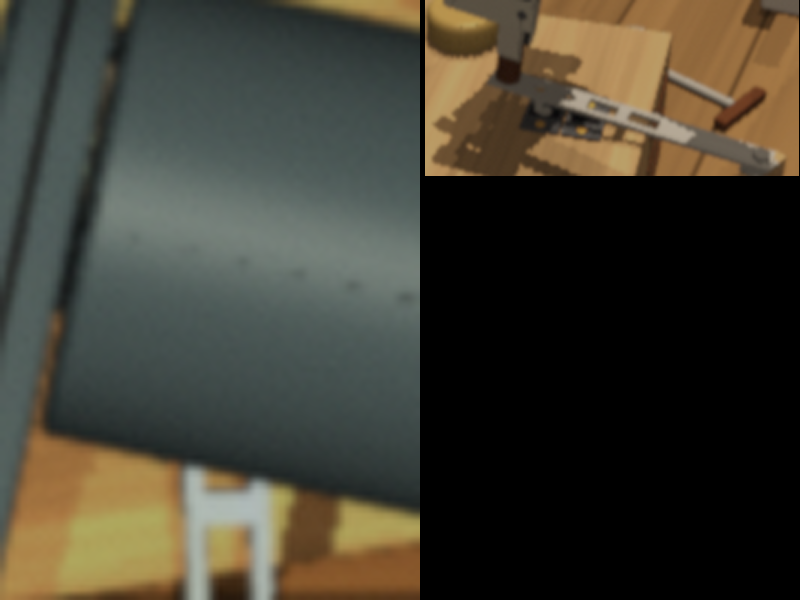

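```bash
python3 - <<'E'
from h import *
w=ray("top",347.6,289.1,.172);pv=pivot(.588);d=np.array([np.cos(.0225),np.sin(.0225)])
print("web",w,"pred",pv+d*(.118*np.cos(.11)-.004*np.sin(.11)))
rows([(knob_pose(.588,.0225,.08,H,OFF),3)],1,0)
rows([(knob_pose(.588,.0225,.06,H,OFF),5)],1,0)
E
```

```text
web [0.4538 0.0041 0.172 ] pred [0.453  0.0051]
[[0.0,-0.12,0.0,0.0007,0.0,0.0051,1.0],[-0.01,-0.12,0.0,0.0008,-0.0001,0.005,1.0],[0.0,-0.12,0.0,0.0009,0.0,0.0051,1.0]]
expect [0.5518 0.0056 0.2084] [-3.1381 -0.0359 -0.1258]
[[0.0,-0.12,0.0,0.0007,0.0,0.0053,1.0],[0.0,-0.12,0.0,0.0008,0.0,0.0053,1.0],[0.0,-0.13,0.0,0.0008,-0.0001,0.0052,1.0],[-0.01,-0.12,0.0,0.0009,0.0,0.0053,1.0],[0.0,-0.12,0.0,0.0009,0.0,0.0052,1.0]]
expect [0.5528 0.0057 0.2041] [-3.1395 -0.0359 -0.0944]
```

Request:
jog_arm --pt "0 -0.12 0 0.0008 0 0.0053 1" --pt "0 -0.12 0 0.0008 0 0.0053 1" --pt "0 -0.12 0 0.0008 0 0.0053 1" --pt "0 -0.12 0 0.0008 0 0.0053 1" --pt "0 -0.12 0 0.0008 0 0.0053 1"

```text
clock: 8.05
tcp_pos: [0.553, 0.0056, 0.2037]
tool_rot: [-3.139, -0.036, -0.094]
ft_force: [-2.1, 1.2, -1.4]
gripper_width: 0.019
grasp_force: 25.0
```

Request:
jog_arm --pt "0 -0.03 0 0.0003 0 0.0015 1" --pt "0 -0.03 0 0.0003 0 0.0015 1" --pt "0 -0.03 0 0.0003 0 0.0015 1" --pt "0 0 0 0 0 0 1"

```text
clock: 8.45
tcp_pos: [0.5536, 0.0056, 0.2024]
tool_rot: [-3.139, -0.036, -0.086]
ft_force: [-3.2, -0.2, -1.1]
gripper_width: 0.0191
grasp_force: 25.0
```

Request:
jog_arm --pt "0 -0.03 0 0.0003 0 0.0015 1" --pt "0 -0.03 0 0.0003 0 0.0015 1" --pt "0 0 0 0 0 0 1"

```text
clock: 8.75
tcp_pos: [0.5542, 0.0056, 0.2013]
tool_rot: [-3.139, -0.036, -0.079]
ft_force: [-2.6, 0.7, -1.3]
gripper_width: 0.0191
grasp_force: 25.0
```

Request:
jog_arm --pt "0 -0.03 0 0.0003 0 0.0015 1" --pt "0 0 0 0 0 0 1"

```text
clock: 8.95
tcp_pos: [0.5544, 0.0056, 0.2007]
tool_rot: [-3.139, -0.036, -0.075]
ft_force: [-3.2, 0.4, -0.9]
gripper_width: 0.0189
grasp_force: 25.0
```

Request:
jog_arm --pt "0 -0.03 0 0.0003 0 0.0015 1" --pt "0 0 0 0 0 0 1"

```text
clock: 9.15
tcp_pos: [0.5546, 0.0056, 0.2001]
tool_rot: [-3.14, -0.036, -0.071]
ft_force: [-3.3, -0.2, -0.9]
gripper_width: 0.0192
grasp_force: 25.0
```

Request:
jog_arm --pt "0 -0.03 0 0.0003 0 0.0015 1" --pt "0 0 0 0 0 0 1"

```text
clock: 9.35
tcp_pos: [0.5547, 0.0056, 0.1995]
tool_rot: [-3.14, -0.036, -0.068]
ft_force: [-2.8, -0.2, -1.3]
gripper_width: 0.0194
grasp_force: 25.0
```

Request:
jog_arm --pt "0 -0.03 0 0.0003 0 0.0015 1" --pt "0 0 0 0 0 0 1"

```text
clock: 9.55
tcp_pos: [0.5548, 0.0056, 0.1989]
tool_rot: [-3.14, -0.036, -0.064]
ft_force: [-2.2, 1.0, -0.9]
gripper_width: 0.0191
grasp_force: 25.0
```

```bash
python3 - <<'E'
from h import *
b=ctrl.get_image("side")[195:245,285:385,::-1];cv2.imwrite("pics/q.png",cv2.resize(b,None,fx=8,fy=8,interpolation=2))
s=ctrl.read_state();print(np.array(s["ft_force"]),s["moment"])
E
```

```text
[-2.5668 -0.0884 -0.4047] [0.0672 0.565  0.0739]
```

View pics/q.png

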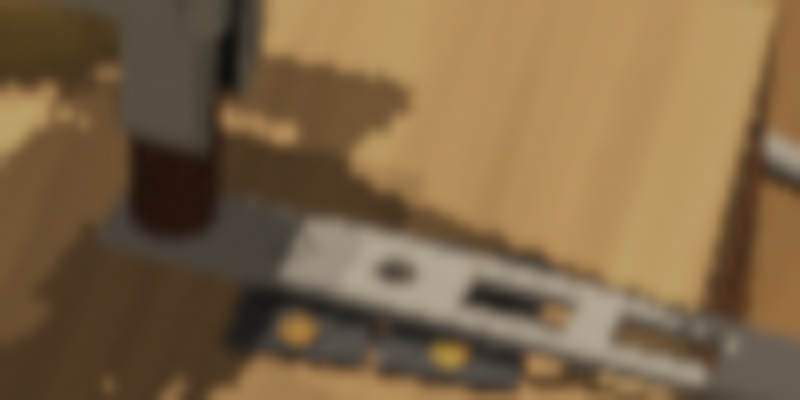

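Request:
jog_arm --pt "0 -0.035 0 0.0002 0 0.0015 1" --pt "0 -0.035 0 0.0002 0 0.0015 1" --pt "0 0 0 0 0 0 1"

```text
clock: 9.9
tcp_pos: [0.5551, 0.0056, 0.1977]
tool_rot: [-3.14, -0.036, -0.055]
ft_force: [-3.0, 0.4, -0.6]
gripper_width: 0.0191
grasp_force: 25.0
```

Request:
jog_arm --pt "0 -0.035 0 0.0002 0 0.0015 1" --pt "0 -0.035 0 0.0002 0 0.0015 1" --pt "0 0 0 0 0 0 1"

```text
clock: 10.2
tcp_pos: [0.5553, 0.0056, 0.1965]
tool_rot: [-3.14, -0.036, -0.046]
ft_force: [-2.4, 0.2, -0.8]
gripper_width: 0.0192
grasp_force: 25.0
```

Request:
jog_arm --pt "0 -0.035 0 0.0002 0 0.0015 1" --pt "0 -0.035 0 0.0002 0 0.0015 1" --pt "0 0 0 0 0 0 1"

```text
clock: 10.5
tcp_pos: [0.5555, 0.0056, 0.1953]
tool_rot: [-3.14, -0.036, -0.038]
ft_force: [-2.8, -0.1, -1.5]
gripper_width: 0.0191
grasp_force: 25.0
```

Request:
jog_arm --pt "0 -0.035 0 0.0002 0 0.0015 1" --pt "0 -0.035 0 0.0002 0 0.0015 1" --pt "0 -0.035 0 0.0001 0 0.0015 1" --pt "0 0 0 0 0 0 1"

```text
clock: 10.9
tcp_pos: [0.5559, 0.0056, 0.1935]
tool_rot: [-3.141, -0.036, -0.025]
ft_force: [-1.3, 0.7, -1.0]
gripper_width: 0.0194
grasp_force: 25.0
```

Request:
jog_arm --pt "0 -0.035 0 0 0 0.0015 1" --pt "0 -0.035 0 0 0 0.0015 1" --pt "0 -0.03 0 0 0 0.0015 1" --pt "0 0 0 0 0 0 1"

```text
clock: 11.3
tcp_pos: [0.556, 0.0056, 0.1919]
tool_rot: [-3.141, -0.036, -0.013]
ft_force: [-0.9, 1.2, 0.6]
gripper_width: 0.0193
grasp_force: 25.0
```

Request:
jog_arm --pt "0 -0.03 0 0 0 0.0015 1" --pt "0 0 0 0 0 0 1" --pt "0 0 0 0 0 0 0.55" --pt "0 0 0 0 0 0 0.55" --pt "0 0 0 0 0 0 0.55"

```text
clock: 11.8
tcp_pos: [0.5558, 0.0054, 0.1912]
tool_rot: [-3.141, -0.036, -0.009]
ft_force: [-0.9, 0.2, -0.3]
gripper_width: 0.0382
grasp_force: 0.0
```

Request:
jog_arm --pt "0 0 0 0 0 -0.03 0.55" --pt "0 0 0 0 0 -0.06 0.55" --pt "0 0 0 0 0 -0.12 0.55" --pt "0 0 0 0 0 -0.12 0.55" --pt "0 0 0 0 0 0 0.55"

```text
clock: 12.3
tcp_pos: [0.558, 0.005, 0.3319]
tool_rot: [3.139, 0.036, 0.031]
ft_force: [1.1, 0.6, 0.7]
gripper_width: 0.0421
grasp_force: 0.0
```

Request:
jog_arm --pt "0 0 0 0 0.12 0 0.55" --pt "0 0 0 0 0.12 0 0.55" --pt "0 0 0 0 0.12 0 0.55" --pt "0 0 0 0 0.12 0 0.55" --pt "0 0 0 0 0.12 0 0.55"

```text
clock: 12.8
tcp_pos: [0.5601, -0.2362, 0.3234]
tool_rot: [-3.141, -0.036, -0.009]
ft_force: [1.1, 0.2, -0.7]
gripper_width: 0.0417
grasp_force: 0.0
```

```bash
python3 - <<'E'
from h import *
a=cv2.resize(ctrl.get_image("top")[170:345,280:400,::-1],None,fx=3.4,fy=3.4,interpolation=2)
b=cv2.resize(ctrl.get_image("side")[180:260,270:400,::-1],None,fx=3,fy=3,interpolation=2)
o=np.zeros((600,800,3),np.uint8);o[:a.shape[0],:a.shape[1]]=a;o[:240,410:800]=b
cv2.imwrite("pics/e.png",o)
print(ctrl.read_state()["tcp_pos"])
E
```

```text
[ 0.5596 -0.2405  0.322 ]
```

View pics/e.png

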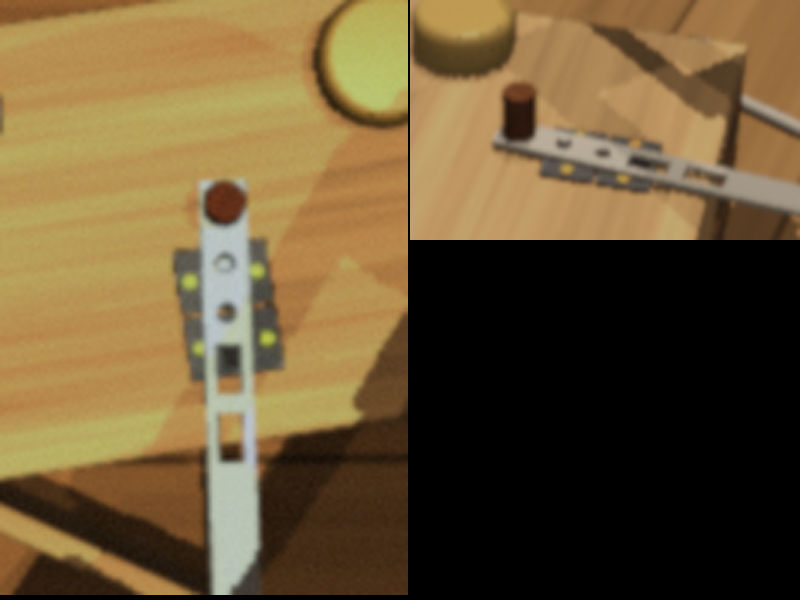

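The picture shows the stay lying along the roof. The last hole, at (225,262) in the crop, is filled by the bright pin, about 8 mm from the plate's centre. The gripper is clear, so I'm handing in.

```bash
python3 -c "
from h import *
print(ctrl.finish_job())"
```

```text
the job is handed in; nothing more can be done
None
```

The job is handed in: the stay's last hole is over the pin and it looks flat in the last pictures, the shutter is at about 0.59 rad by my geometry, and the gripper let go and backed clear; no verdict came back.

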